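Eject the orange tube insert and stand it on the cold plate

TASK

Press the lever in front of the orange tube insert all the way down, so that the ejector raises the insert out of its well and it stays up when you let go of the lever. Then grip the raised orange insert, lift it out and set it down gently, upright, in the middle of the white spot of the aluminium cold plate, and let go. Leave the blue insert down in its well.

Things in the scene. Friction and masses are not known exactly. Their poses are not given: they have to be found in the camera images.
- orange_insert_center (a point): Orange insert: upright round plastic block, diameter 40 mm, height 50 mm, 120 g, five white tube caps on top. Point: its centre. It starts in any one of the station's three wells, top flush with the station's top, so it cannot be gripped. Its ejector raises it 30 mm straight up; it stays up, standing loosely (1.5 mm play all round), its lower 20 mm still in the well.
- blue_insert_center (a point): Blue insert, same shape and size as the orange one, in another well, to be left there. Point: its centre. (The third well holds a plain grey plug of the same shape.) Each well's lever lifts an ejector pin through a hole in the well's floor, 30 mm for the full stroke; it needs about 4 N, rises sharply at the stop, and stays where it is left.
- station: (All in mm.) Fixed white block, 76 (x) x 234 (y) x 90 high; origin: centre of its underside, z up. Wells at x 0, y -75, 0, +75. On its -x side (robot's side), in front of each well, a lever with a black thumb pad 40 (x) x 34 (y): pad centre at x -116, its top face 96 high, sloping 16 degrees; pressed straight down to its stop: x -120, 55 high, sloping the other way.
- plate_spot (a point): The centre of the white spot, diameter 86 mm, on the upper face of the cold plate: a fixed aluminium plate 130 x 130 mm, 15 mm high. This point lies on the upper face, 15 mm above the table.
Things that resemble listed ones, but are neither listed nor needed, are in the scene too. What is meant by the part that bears orange_insert_center is not turquoise, and is the smaller of those in its own colour. Of the things shaped like the part that bears plate_spot, the aluminium one is meant.

How it is judged:
By the outcome, as a careful person would: the job done as asked, in the order asked, and still so for the second after the job is handed in, with the robot touching nothing.
It also fails if it takes over 54 s, if anything falls off the work surface, if the arm or the gripper's body presses on something with over 40 N, if the wrist force passes 120 N, or if a joint passes its speed limit or range.

ROBOT

A 6-joint arm with a two-finger parallel gripper is mounted at the origin on the work surface. World frame = base frame: x ahead of the robot, y to its left, z up, the work surface at z = 0. Lengths are in m, angles in rad, forces in N, time in s.
With the tool pointing down it reaches from about 0.35 to 0.975 m from the base axis. Payload 4.9 kg.
Tool frame: the origin (TCP) lies between the finger pads; the fingertips stand 14 mm ahead of it and the grasp point (between the pads) lies 5 mm behind it (manip.finger_overhang is the distance from the TCP to the fingertips, in m); z points along the fingers, y is the line along which they close (so a half turn about z gives the same grasp; the last joint's range is limited). The gripper opens to 85 mm and grips with 20 to 120 N. Pads are 22 mm wide; open, the fingers measure 114 mm over their backs; the gripper's body (76 mm by 85 mm) begins 54 mm behind the grasp point. The pads swing forward as they close: fully open they stand 13 mm farther back than shut.
Start: joints at [1.205, 0.053, 1.613, -0, 1.476, -0.119], TCP at [0.153, 0.606, 0.245] pointing down, gripper open.
Joint ranges: [-3.01, 3.01], [-1.01, 2.22], [0.06, 2.58], [-1.02, 4.17], [0.09, 2.62], [-3.14, 3.14]. Speed limits (rad/s): [2.57, 2.57, 3.14, 3.14, 3.14, 3.14].

INTERFACE

Orientations are given as a unit quaternion [w, x, y, z].
In Python, from plant import manip, grab_frame gives the robot as it stands.
- The arm moves only by the tool servo_tool, never from a script. Its argument "deltas" is a list that holds one entry, the list of rows, each a list of 5 numbers: the opening in per cent of the stroke, from 0 (shut) to 100 (fully open), then the shift along the world's x, y, z in m, then the turn about the world's z in degrees. A call has exactly 8 rows; each row shifts and turns the commanded pose from where the row before left it; what a row does not reach is not made up. A row lasts 1/10 s, in which the tool goes at most 50 mm and 8.59 degrees, less where a joint would pass 70% of its speed; a pose out of reach is approached as far as the arm can. A call is refused whole if a number of a shift passes 0.05 or a number of a turn 8.59, either way. A call with a gripper value outside its range is refused whole. The fingers move at their own pace and stop on an object; the grip force is fixed at half the most. Time passes only in rows, so rows that do not move let the fingers close, or fill a call up. It gives the time, the measured TCP pose, the force, the opening and the grip force at its end, in the units of the state.
- manip.state(): the state, without advancing time (a new reading comes with each control period).
- grab_frame(name): name is "scene" or "top" or "wrist"; returns a dict with "pixels" (384x512x3 uint8, red, green, blue), "z_map" (384x512 float32, m along the optical axis (not along the pixel's ray), 0 where there is no reading), "fx", "fy", "cx", "cy" (pixels), "dist" ([k1, k2, p1, p2, k3] as OpenCV has them; the pictures are not rectified), "rvec" (rotation vector, rad) and "tvec" (3), from world to camera coordinates, as OpenCV has them; the wrist camera has in their place "T_tool_cam" (4x4, takes a point from camera to tool coordinates, whose origin is the TCP and whose axes are the flange's). Camera axes: x right, y down, z forward; pixel columns grow to the right and rows downward; lengths in m; the calibration is good to about 2 mm. A picture is of the moment at which its call begins: read the wrist's pose just before it.
- manip.job_done(): hands the job in; it is judged then, once.
The state is a dict: "time": time; "joint_pos": joint angles; "joint_vel": joint speeds; "joint_efforts": joint torques, N m; "tool_pos": TCP position; "tool_rot": TCP orientation; "contact_force": force on the tool from outside, world axes, zero at the start; "ft_torque": the same for the moment, N m; "gripper_width": opening from 0.0 (shut) to 1.0 (fully open); "grasp_force": force on a finger pad.
Only numpy, scipy, OpenCV 4.12 (cv2) and the standard library are available. Lean on these libraries where they do the work, as an engineer would, in place of code of your own. Each camera call takes 0.05 s, during which the arm holds its last target. There are 200 camera calls.

## Working session

There is one attempt and no reset: what is moved stays moved. The work goes in short steps, Python scripts to look and compute and a tool call to move; the robot and the scene stay as the last step left them, time stands still between calls to the robot, and variables do not carry over. Pictures are saved under pics/ and viewed, at most 10 in all, crops included, and the job is handed in when it is done.

Besides the shell and the picture viewer there is one more tool, called after "Request:" as a command line: name --argument value ..., lists and objects as JSON in quotes. servo_tool: Moves the arm, as the interface text tells. Its arguments: {"type":"object","properties":{"deltas":{"type":"array"}},"required":["deltas"]}

```bash
mkdir -p pics; cat > h.py <<'E'
import numpy as np, cv2
from plant import manip, grab_frame
from scipy.spatial.transform import Rotation as R
def cam(name):
    s=manip.state(); f=grab_frame(name)
    K=np.array([[f['fx'],0,f['cx']],[0,f['fy'],f['cy']],[0,0,1.]]); D=np.array(f['dist'],float)
    if name=='wrist':
        q=s['tool_rot']; T=np.eye(4); T[:3,:3]=R.from_quat([q[1],q[2],q[3],q[0]]).as_matrix(); T[:3,3]=s['tool_pos']
        M=T@np.array(f['T_tool_cam']); Rw,c=M[:3,:3],M[:3,3]
    else:
        Rc=cv2.Rodrigues(np.array(f['rvec'],float))[0]; Rw=Rc.T; c=-Rw@np.array(f['tvec'],float).ravel()
    return dict(p=f['pixels'],z=f['z_map'],K=K,D=D,Rw=Rw,c=c,s=s)
def rays(C,uv):
    n=cv2.undistortPoints(np.array(uv,float).reshape(-1,1,2),C['K'],C['D']).reshape(-1,2)
    return np.c_[n,np.ones(len(n))]@C['Rw'].T
def onplane(C,uv,h):
    d=rays(C,uv); return C['c']+d*((h-C['c'][2])/d[:,2])[:,None]
def bydepth(C,uv):
    uv=np.array(uv).reshape(-1,2); z=C['z'][uv[:,1].astype(int),uv[:,0].astype(int)]
    return C['c']+rays(C,uv)*z[:,None]
def save(n,p): cv2.imwrite('pics/'+n,cv2.cvtColor(p,cv2.COLOR_RGB2BGR))
E
python3 - <<'E'
from h import *
import pickle
A=cam('top');B=cam('scene')
pickle.dump((A,B),open('f0.pkl','wb'))
save('top.png',A['p']);save('scene.png',B['p'])
print(A['c'],B['c'],A['Rw'],manip.finger_overhang, A['s'])
E
```

```text
[ 0.42982061 -0.03721754  0.8866008 ] [ 0.83408691 -0.57036674  0.5826719 ] [[ 0.01421502 -0.99242569  0.12202124]
 [-0.99928401 -0.00982082  0.03653792]
 [-0.03506282 -0.12245326 -0.99185473]] 0.014 {'time': 0.0, 'joint_pos': array([ 1.20500560e+00,  5.33818638e-02,  1.61429977e+00, -1.09363566e-05,
        1.47599480e+00, -1.18976867e-01]), 'joint_vel': array([ 1.50062774e-03, -5.68949153e-04,  1.66231504e-03,  1.36626534e-03,
       -5.69702037e-05, -5.15992212e-04]), 'joint_efforts': array([-4.30780165e-04, -3.93665814e+01, -3.70183575e+01, -2.80497972e-05,
        6.93685783e-03, -1.04534612e-05]), 'tool_pos': array([0.15247108, 0.60550256, 0.24404404]), 'tool_rot': array([-2.44788407e-04,  1.23093349e-01,  9.92394549e-01, -1.01274306e-03]), 'contact_force': array([-0.34289787,  0.18614556,  0.24079979]), 'ft_torque': array([ 0.00804262,  0.00419464, -0.00385298]), 'grasp_force': 0.0, 'gripper_width': 1.002482161035664}
```

View pics/top.png

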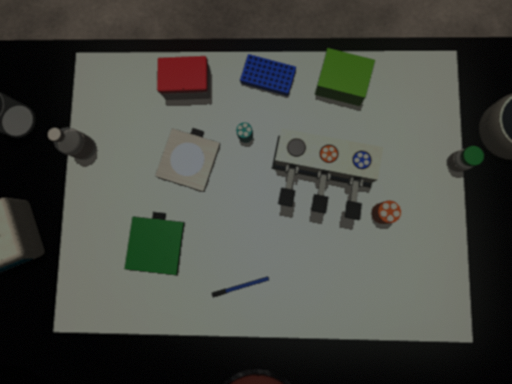

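View pics/scene.png

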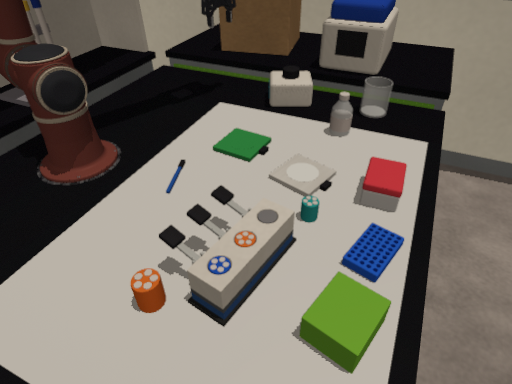

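Top view: candidates for the insert are the orange disc flush in the middle well (329,154), the larger free-standing orange cylinder (388,212, decoy), a turquoise one (244,131), blue (362,160) and grey (296,148). The plate with the white spot is at (188,160), and the green plate at (155,245) is a decoy. I choose (329,154), with the middle lever pad at (320,204).

```bash
python3 - <<'E'
from h import *
import pickle
A,B=pickle.load(open('f0.pkl','rb'))
def comps(C,m,amin=30):
    n,l,st,ce=cv2.connectedComponentsWithStats(m.astype(np.uint8)); return [(st[i,4],ce[i],l==i) for i in range(1,n) if st[i,4]>amin]
def hull(mask):
    c=max(cv2.findContours(mask.astype(np.uint8),0,2)[0],key=len);return cv2.minEnclosingCircle(c)
for nm,C in(('top',A),('scene',B)):
    H=cv2.cvtColor(C['p'],cv2.COLOR_RGB2HSV);h,s,v=H[...,0],H[...,1],H[...,2]
    for col,m in(('orange',(h<14)&(s>150)&(v>90)),('blue',(h>105)&(h<130)&(s>150)&(v>50))):
        m=cv2.morphologyEx(m.astype(np.uint8),cv2.MORPH_CLOSE,np.ones((5,5)))
        for a,c,k in comps(C,m):
            (x,y),r=hull(k)
            print(nm,col,a,c.round(1),(round(x,1),round(y,1)),round(r,1),'plane.09',onplane(C,[(x,y)],.09).round(4)[0],'depth',bydepth(C,[(x,y)]).round(3)[0])
# black pads in top
g=A['p'].max(2); 
m=(g<45); m[:, :70]=0;m[:,460:]=0;m[:60]=0;m[330:]=0
for a,c,k in comps(A,m): print('black',a,c.round(1),bydepth(A,[c]).round(3)[0])
for uv in [(188,160),(296,148)]: print(uv,bydepth(A,[uv]).round(3))
# station pose from depth: points with z .08-.1
vv,uu=np.mgrid[60:330,70:460]; P=bydepth(A,np.c_[uu.ravel(),vv.ravel()])
sel=(P[:,2]>.082)&(P[:,2]<.097); M=np.zeros((384,512),np.uint8); M[vv.ravel()[sel],uu.ravel()[sel]]=1
for a,c,k in comps(A,M,150):
    q=np.argwhere(k)[:,::-1]; W=bydepth(A,q); print('top.09',a,c.round(1),W.mean(0).round(3),cv2.minAreaRect((W[:,:2]*1000).astype(np.float32)))
# spot
H=cv2.cvtColor(A['p'],cv2.COLOR_RGB2HSV); crop=H[125:195,150:225]; print(crop[35,10:70:3].tolist())
w=np.concatenate([cv2.resize(A['p'][100:240,255:415],None,fx=4,fy=4)[:,:],],1)[:600,:800]
w2=cv2.resize(A['p'][120:200,145:230],None,fx=2,fy=2); w[-160:,-170:]=w2
save('crop.png',w)
E
```

```text
top orange 1401 [180.1  73.5] (181.5, 73.0) 28.4 plane.09 [0.8092 0.1867 0.09  ] depth [0.821 0.193 0.066]
top orange 80 [328.1 150.8] (328.0, 151.5) 8.1 plane.09 [ 0.6211 -0.1568  0.09  ] depth [ 0.62  -0.156  0.093]
top orange 104 [388.8 208.5] (389.0, 210.5) 10.3 plane.09 [ 0.4886 -0.2897  0.09  ] depth [ 0.49  -0.298  0.064]
top blue 1362 [267.8  73.9] (267.6, 73.9) 27.3 plane.09 [ 0.8065 -0.0174  0.09  ] depth [ 0.837 -0.016  0.026]
top blue 78 [246.1 284.4] (246.5, 284.5) 21.5 plane.09 [0.3229 0.0228 0.09  ] depth [0.312 0.029 0.008]
scene orange 638 [ 86.7 165.8] (78.5, 161.0) 38.3 plane.09 [ 0.126  -0.0902  0.09  ] depth [ 0.058 -0.044  0.042]
scene orange 234 [244.9 239.3] (245.0, 239.5) 10.3 plane.09 [ 0.6176 -0.159   0.09  ] depth [ 0.619 -0.161  0.092]
scene orange 902 [148.7 293. ] (148.2, 290.4) 21.8 plane.09 [ 0.5227 -0.3254  0.09  ] depth [ 0.507 -0.313  0.065]
scene blue 47 [34.6  3. ] (34.5, 3.0) 4.6 plane.09 [-1.6     1.1928  0.09  ] depth [-0.488  0.388  0.315]
scene blue 1190 [362.1   9.4] (363.0, 8.5) 32.1 plane.09 [0.4468 1.7536 0.09  ] depth [0.572 1.001 0.25 
[... 1146 characters left out ...]
 [352.4 210.1] [ 0.488 -0.208  0.096]
black 74 [376.1 215.4] [ 0.48  -0.273  0.048]
black 72 [158.6 215.8] [0.475 0.25  0.013]
black 49 [218.9 292.5] [0.292 0.095 0.012]
(188, 160) [[0.615 0.182 0.015]]
(296, 148) [[ 0.629 -0.084  0.09 ]]
top.09 3442 [328.7 153.7] [ 0.616 -0.158  0.091] ((616.8754272460938, -157.13327026367188), (233.71473693847656, 77.52350616455078), 79.13368225097656)
[[30, 18, 111], [19, 38, 114], [22, 34, 113], [25, 27, 114], [100, 12, 124], [99, 14, 124], [101, 16, 124], [103, 14, 124], [103, 18, 126], [101, 16, 126], [103, 14, 124], [105, 16, 125], [105, 16, 125], [107, 18, 127], [103, 18, 125], [23, 26, 117], [25, 28, 117], [26, 31, 117], [25, 22, 71], [60, 13, 122]]
```

View pics/crop.png

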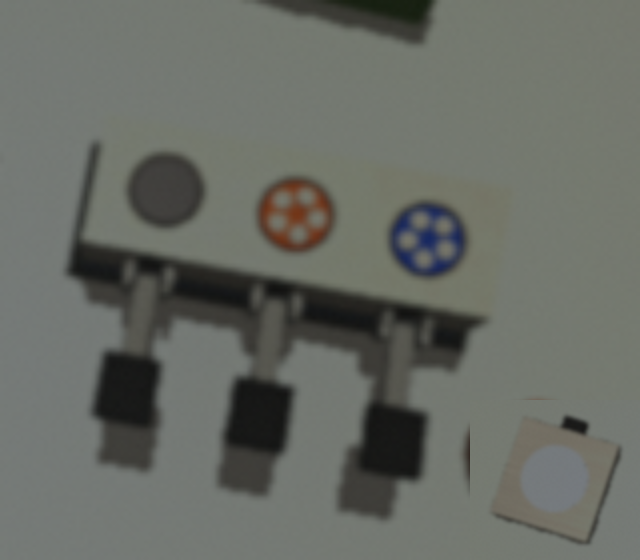

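Confirmed: orange is in the middle well. The station centre is at about (0.617, -0.157) with yaw -10.8°, and the middle pad is at (0.503, -0.136), 96 mm high, as expected.

Request:
servo_tool --deltas '[[[0,0.01,-0.02,0,0.4],[0,0.02,-0.043,0,0.4],[0,0.02,-0.043,0,0.4],[0,0.02,-0.043,0,0.4],[0,0.02,-0.043,0,0.4],[0,0.02,-0.043,0,0.4],[0,0.02,-0.043,0,0.4],[0,0.02,-0.043,0,0.4]]]'

```text
time: 0.9
tool_pos: [0.3028, 0.2832, 0.2449]
tool_rot: [0.0, 0.095, 0.995, -0.0]
contact_force: [0.9, -0.3, 0.8]
gripper_width: 0.003
grasp_force: 0.0
```

Request:
servo_tool --deltas '[[[0,0.02,-0.043,0,0],[0,0.02,-0.043,0,0],[0,0.02,-0.043,0,0],[0,0.02,-0.043,0,0],[0,0.02,-0.043,0,0],[0,0.02,-0.043,0,0],[0,0.02,-0.043,0,0],[0,0.02,-0.043,0,0]]]'

```text
time: 1.7
tool_pos: [0.4629, -0.061, 0.245]
tool_rot: [-0.0, 0.096, 0.995, 0.0]
contact_force: [1.1, 1.7, -0.3]
gripper_width: 0.002
grasp_force: 0.0
```

```bash
python3 - <<'E'
from h import *
import pickle
A,B=pickle.load(open('f0.pkl','rb'))
for nm,C,(x0,y0,x1,y1) in(('top',A,(165,138,212,183)),('scene',B,(280,160,325,185))):
    H=cv2.cvtColor(C['p'],cv2.COLOR_RGB2HSV);h=H[...,0]
    m=np.zeros(h.shape,np.uint8); m[y0:y1,x0:x1]=((h>80)&(h<130))[y0:y1,x0:x1]
    m=cv2.morphologyEx(m,cv2.MORPH_OPEN,np.ones((3,3)))
    c=max(cv2.findContours(m,0,1)[0],key=cv2.contourArea)
    P=onplane(C,c.reshape(-1,2),.015); print(nm,cv2.contourArea(c),np.round(cv2.fitEllipse((P[:,:2]*1000).astype(np.float32))[0],1),cv2.fitEllipse((P[:,:2]*1000).astype(np.float32))[1])
W=cam('wrist'); save('w1.png',W['p']); s=W['s']; print(s['time'],s['tool_pos'].round(4),s['tool_rot'].round(4),s['contact_force'].round(2),s['gripper_width'])
E
```

```text
top 790.0 [618.2 184.6] (80.797607421875, 80.9542007446289)Traceback (most recent call last):
  File "<stdin>", line 8, in <module>
ValueError: max() iterable argument is empty
```

Request:
servo_tool --deltas '[[[0,0.019,-0.037,0,0],[0,0.019,-0.037,0,0],[0,0,0,-0.04,0],[0,0,0,-0.04,0],[0,0,0,-0.02,0],[0,0,0,0,0],[0,0,0,0,0],[0,0,0,0,0]]]'

```text
time: 2.5
tool_pos: [0.5018, -0.1334, 0.1474]
tool_rot: [0.002, 0.095, 0.995, -0.001]
contact_force: [0.3, -1.0, -0.4]
gripper_width: -0.0
grasp_force: 0.0
```

```bash
python3 - <<'E'
from h import *
W=cam('wrist'); save('w1.png',W['p']); s=W['s']; print(s['time'],s['tool_pos'].round(4),s['tool_rot'].round(4),s['contact_force'].round(2),s['gripper_width'])
E
```

```text
2.5 [ 0.5018 -0.1334  0.1474] [ 1.600e-03  9.520e-02  9.955e-01 -5.000e-04] [ 0.33 -1.   -0.38] -9.139648615281911e-05
```

View pics/w1.png

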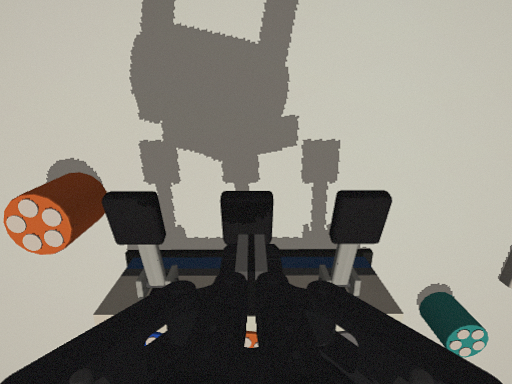

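The wrist view shows the shut fingertips (252,240) above the middle pad (247,218), with neighbouring pads clear of the fingers. Now pressing.

Request:
servo_tool --deltas '[[[0,-0.001,-0.001,-0.03,0],[0,0,0,-0.008,0],[0,0,0,-0.006,0],[0,0,0,-0.006,0],[0,0,0,-0.006,0],[0,0,0,-0.006,0],[0,0,0,-0.004,0],[0,0,0,0,0]]]'

```text
time: 3.35
tool_pos: [0.4997, -0.1339, 0.0797]
tool_rot: [-0.0, 0.095, 0.995, -0.0]
contact_force: [-1.4, -0.3, 0.8]
gripper_width: 0.002
grasp_force: 0.4
```

Request:
servo_tool --deltas '[[[0,0,0,-0.003,0],[0,0,0,-0.003,0],[0,0,0,-0.002,0],[0,0,0,-0.001,0],[0,0,0,-0.001,0],[0,0,0,0,0],[0,0,0,0,0],[0,0,0,0,0]]]'

```text
time: 4.15
tool_pos: [0.5002, -0.1341, 0.0704]
tool_rot: [0.0, 0.095, 0.995, -0.0]
contact_force: [-5.0, 2.0, 8.7]
gripper_width: 0.001
grasp_force: 4.9
```

```bash
python3 - <<'E'
from h import *
B=cam('scene'); save('s2.png',cv2.resize(B['p'][150:320,120:330],None,fx=3.5,fy=3.5)); s=B['s']; print(s['tool_pos'].round(4),s['contact_force'].round(2),s['ft_torque'].round(2))
E
```

```text
[ 0.5002 -0.1341  0.0704] [-4.95  2.04  8.67] [0.28 0.67 0.  ]
```

View pics/s2.png

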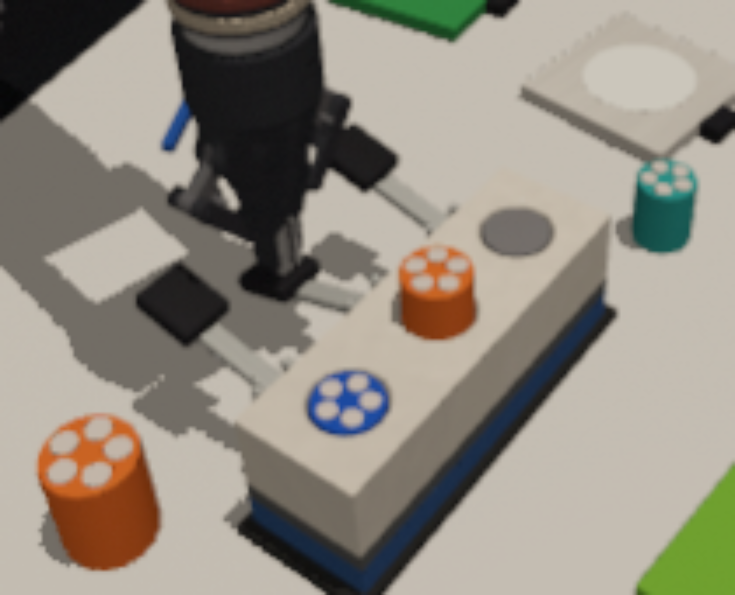

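The orange insert now stands well proud of the station (437,290 in the crop) with blue still flush. The force is just starting to rise, so I press a little farther to reach the stop.

Request:
servo_tool --deltas '[[[0,0,0,-0.001,0],[0,0,0,-0.001,0],[0,0,0,0,0],[0,0,0,0,0],[0,0,0,0,0],[0,0,0,0,0],[0,0,0,0,0],[0,0,0,0,0]]]'

```text
time: 5.0
tool_pos: [0.5003, -0.1342, 0.0699]
tool_rot: [0.0, 0.095, 0.995, -0.0]
contact_force: [-9.5, 2.7, 18.3]
gripper_width: 0.0
grasp_force: 10.2
```

Request:
servo_tool --deltas '[[[0,0,0,0.01,0],[0,0,0,0.02,0],[0,0,0,0.04,0],[100,0,0,0.04,0],[100,0,0,0.04,0],[100,0,0,0,0],[100,0,0,0,0],[100,0,0,0,0]]]'

```text
time: 5.8
tool_pos: [0.499, -0.1336, 0.2155]
tool_rot: [-0.001, 0.095, 0.995, 0.0]
contact_force: [-0.6, 0.5, -1.0]
gripper_width: 0.849
grasp_force: 0.0
```

```bash
python3 - <<'E'
from h import *
for n in('scene','wrist'):
    C=cam(n);H=cv2.cvtColor(C['p'],cv2.COLOR_RGB2HSV);h,s,v=H[...,0],H[...,1],H[...,2]
    m=cv2.morphologyEx(((h<14)&(s>150)&(v>90)).astype(np.uint8),cv2.MORPH_CLOSE,np.ones((7,7)))
    for c in cv2.findContours(m,0,1)[0]:
        if cv2.contourArea(c)<100: continue
        q=c.reshape(-1,2); x,y,w,hh=cv2.boundingRect(c); uu,vv=np.meshgrid(range(x,x+w),range(y,y+hh)); uv=np.c_[uu.ravel(),vv.ravel()]; uv=uv[m[uv[:,1],uv[:,0]]>0]
        P=bydepth(C,uv); t=P[:,2].max(); T=uv[(P[:,2]>np.percentile(P[:,2],98)-.006)]
        e=cv2.fitEllipse(cv2.convexHull(T.astype(np.int32)))
        print(n,(x,y,w,hh),'ztop',np.percentile(P[:,2],[50,98]).round(4),'ctr',onplane(C,[e[0]],.12).round(4))
s=C['s'];print(s['tool_pos'].round(4),s['contact_force'].round(1),s['gripper_width'])
save('w3.png',C['p'])
E
```

```text
scene (131, 269, 34, 44) ztop [0.0618 0.0696] ctr [[ 0.5384 -0.3407  0.12  ]]
scene (234, 221, 22, 26) ztop [0.1195 0.1232] ctr [[ 0.6212 -0.1672  0.12  ]]Traceback (most recent call last):
  File "<stdin>", line 9, in <module>
cv2.error: OpenCV(4.12.0) /io/opencv/modules/imgproc/src/shapedescr.cpp:361: error: (-201:Incorrect size of input array) There should be at least 5 points to fit the ellipse in function 'fitEllipseNoDirect'
```

Request:
servo_tool --deltas '[[[100,0.04,-0.008,0,0],[100,0.04,-0.008,0,0],[100,0.036,-0.008,0,0],[100,0,0,-0.02,0],[100,0,0,0,0],[100,0,0,0,0],[100,0,0,0,0],[100,0,0,0,0]]]'

```text
time: 6.65
tool_pos: [0.6156, -0.158, 0.1983]
tool_rot: [0.001, 0.095, 0.995, -0.0]
contact_force: [0.7, 0.3, -0.8]
gripper_width: 0.997
grasp_force: 0.0
```

```bash
python3 - <<'E'
from h import *
C=cam('wrist');s=C['s'];print(s['tool_pos'].round(4),s['contact_force'].round(1),s['gripper_width'])
save('w4.png',C['p'])
import pickle;pickle.dump(C,open('w4.pkl','wb'))
E
```

```text
[ 0.6156 -0.158   0.1983] [ 0.7  0.3 -0.8] 0.9971436561973407
```

View pics/w4.png

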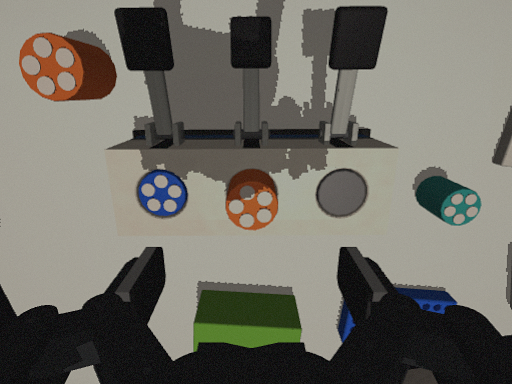

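The wrist view shows the orange insert raised and staying up (252,203 is its top face), the middle lever down, and blue (162,193) and grey (342,192) flush. The fingers are open and symmetric about column 252.

```bash
python3 - <<'E'
from h import *
import pickle
C=pickle.load(open('w4.pkl','rb'))
H=cv2.cvtColor(C['p'],cv2.COLOR_RGB2HSV);h,s,v=[H[...,i] for i in range(3)]
def fit(m,box,z,tol):
    x0,y0,x1,y1=box; k=np.zeros(h.shape,np.uint8); k[y0:y1,x0:x1]=m[y0:y1,x0:x1]
    k=cv2.morphologyEx(k,cv2.MORPH_CLOSE,np.ones((9,9)))
    uv=np.argwhere(k)[:,::-1]; P=bydepth(C,uv); uv=uv[abs(P[:,2]-z)<tol]
    P=onplane(C,cv2.convexHull(uv.astype(np.int32)).reshape(-1,2),z)[:,:2]*1000
    (c,r)=cv2.minEnclosingCircle(P.astype(np.float32)); print(np.round(c,1),round(r,1),cv2.fitEllipse(P.astype(np.float32)))
sat=(s>110)
fit(sat,(215,160,290,235),.12,.005)
fit(sat,(130,160,195,225),.09,.01)
fit((s<40)&(v<150),(312,163,372,222),.09,.01)
E
```

```text
[ 614.3 -158.4] 19.8 ((614.3071899414062, -158.20205688476562), (38.50048828125, 39.5844841003418), 84.77237701416016)
[ 601.1 -231.4] 20.3 ((601.0465698242188, -231.28717041015625), (39.35979080200195, 40.600589752197266), 40.28997039794922)
[623.7 -89.1] 29.5 ((625.6213989257812, -87.4447021484375), (43.49342346191406, 57.460689544677734), 125.36705017089844)
```

Request:
servo_tool --deltas '[[[100,-0.001,0,-0.03,0],[100,0,0,-0.03,0],[100,0,0,-0.02,0],[100,0,0,-0.011,0],[100,0,0,0,0],[60,0,0,0,0],[45,0,0,0,0],[0,0,0,0,0]]]'

```text
time: 7.5
tool_pos: [0.6156, -0.1583, 0.1081]
tool_rot: [0.001, 0.095, 0.995, -0.0]
contact_force: [0.2, -1.3, -0.4]
gripper_width: 0.514
grasp_force: 0.0
```

Request:
servo_tool --deltas '[[[0,0,0,0,0],[0,0,0,0,0],[0,0,0,0,0],[0,0,0,0,0],[0,0,0,0.003,0],[0,0,0,0.005,0],[0,0,0,0.01,0],[0,0,0,0,0]]]'

```text
time: 8.3
tool_pos: [0.6151, -0.1582, 0.126]
tool_rot: [0.001, 0.095, 0.995, -0.0]
contact_force: [-1.0, -0.5, -2.1]
gripper_width: 0.447
grasp_force: 60.6
```

```bash
python3 - <<'E'
from h import *
C=cam('wrist');s=C['s'];print(s['tool_pos'].round(4),s['contact_force'].round(1),s['gripper_width'],s['grasp_force'])
B=cam('scene')
save('g5.png',np.hstack([cv2.resize(C['p'],(400,300)),cv2.resize(B['p'][150:300,170:370],(400,300))]))
E
```

```text
[ 0.6151 -0.1582  0.126 ] [-1.  -0.5 -2.1] 0.4468394267359316 60.55634021759033
```

View pics/g5.png

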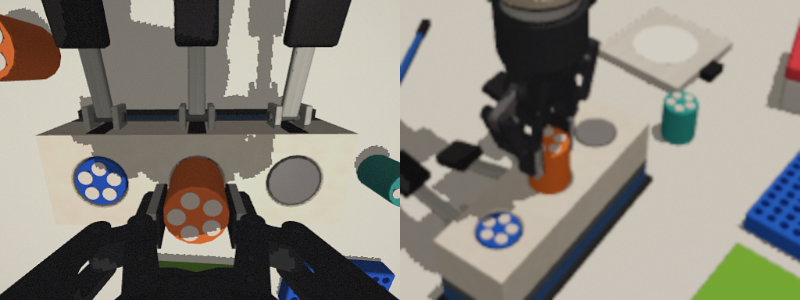

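The insert is gripped between the pads and lifted (wrist view 195,210), hanging upright, with blue still in its well. Next I carry it high, towards the plate.

Request:
servo_tool --deltas '[[[0,0,0,0.02,0],[0,0,0,0.03,0],[0,0,0.02,0.01,0],[0,0,0.04,0,0],[0,0,0.04,0,0],[0,0,0.04,0,0],[0,0,0.04,0,0],[0,0,0.04,0,0]]]'

```text
time: 9.2
tool_pos: [0.6134, 0.0646, 0.1834]
tool_rot: [-0.001, 0.095, 0.995, 0.0]
contact_force: [1.2, 0.1, -1.4]
gripper_width: 0.446
grasp_force: 61.2
```

Request:
servo_tool --deltas '[[[0,0,0.04,0,0],[0,0,0.04,0,0],[0,0.003,0.03,0,0],[0,0,0.013,0,0],[0,0,0,-0.02,0],[0,0,0,-0.02,0],[0,0,0,0,0],[0,0,0,0,0]]]'

```text
time: 10.0
tool_pos: [0.6169, 0.1848, 0.1436]
tool_rot: [-0.001, 0.095, 0.995, -0.0]
contact_force: [0.0, 0.6, -0.8]
gripper_width: 0.451
grasp_force: 61.2
```

```bash
python3 - <<'E'
from h import *
C=cam('wrist');s=C['s'];print(s['tool_pos'].round(4),s['contact_force'].round(1),s['gripper_width'],s['grasp_force'])
H=cv2.cvtColor(C['p'],cv2.COLOR_RGB2HSV)
save('w6.png',C['p'])
import pickle;pickle.dump(C,open('w6.pkl','wb'))
E
```

```text
[0.6169 0.1848 0.1436] [ 0.   0.6 -0.8] 0.4506155904581951 61.2376606464386
```

View pics/w6.png

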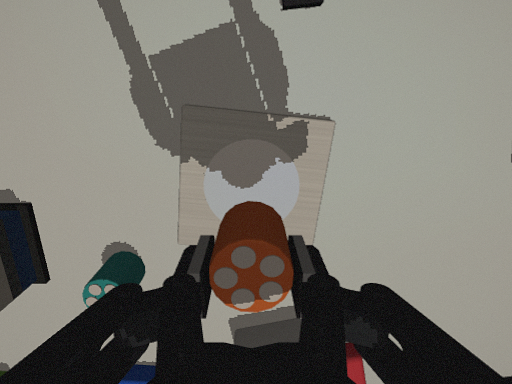

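The plate spot (centre about 251,187) lies straight below and slightly robot-ward in the oblique view. I fit the spot's visible rim.

```bash
python3 - <<'E'
from h import *
import pickle
from scipy.optimize import least_squares
C=pickle.load(open('w6.pkl','rb'))
H=cv2.cvtColor(C['p'],cv2.COLOR_RGB2HSV);h=H[...,0]
ok=((h>85)&(h<135)&(H[...,1]>8)) ; k=np.zeros(h.shape,np.uint8); k[125:235,190:315]=ok[125:235,190:315]
k=cv2.morphologyEx(k,cv2.MORPH_OPEN,np.ones((3,3)))
c=max(cv2.findContours(k,0,1)[0],key=cv2.contourArea); q=cv2.convexHull(c).reshape(-1,2); q=q[(q[:,1]<205)]
P=onplane(C,q,.015)[:,:2]*1000
r=least_squares(lambda p:np.hypot(*(P-p[:2]).T)-p[2],[617,185,43],loss='soft_l1')
print(cv2.boundingRect(c),len(q),r.x.round(1),np.abs(r.fun).max().round(1))
# held insert: column symmetric position at its top z = tcp+.012
t=C['s']['tool_pos'][2]+.012
m=((h<14)&(H[...,1]>110)).astype(np.uint8);m[:,:200]=0;m[:,300:]=0;m=cv2.morphologyEx(m,3,np.ones((9,9)))
uv=np.argwhere(m)[:,::-1];Z=bydepth(C,uv);uv=uv[abs(Z[:,2]-t)<.005]
Q=onplane(C,cv2.convexHull(uv.astype(np.int32)).reshape(-1,2),t)[:,:2]*1000
print('insert',cv2.minEnclosingCircle(Q.astype(np.float32)))
E
```

```text
Traceback (most recent call last):
ValueError: max() iterable argument is empty
```

```bash
python3 - <<'E'
from h import *
import pickle
from scipy.optimize import least_squares
C=pickle.load(open('w6.pkl','rb'))
p=C['p'].astype(int); print(p[165,185:320:6].tolist())
d=p[...,0]-p[...,2]   # red-blue: plate warm, spot neutral/cool
H=cv2.cvtColor(C['p'],cv2.COLOR_RGB2HSV);h=H[...,0]
L=cv2.GaussianBlur(d.astype(np.float32),(3,3),0); th=(np.median(L[175:190,188:198])+np.median(L[175:190,215:240]))/2; print(th)
k=np.zeros(h.shape,np.uint8); k[125:205,190:310]=L[125:205,190:310]<th
k=cv2.morphologyEx(k,cv2.MORPH_OPEN,np.ones((5,5)))
c=max(cv2.findContours(k,0,1)[0],key=cv2.contourArea); q=cv2.convexHull(c).reshape(-1,2); q=q[q[:,1]<200]
P=onplane(C,q,.015)[:,:2]*1000
r=least_squares(lambda p:np.hypot(*(P-p[:2]).T)-p[2],[617,185,43],loss='soft_l1')
print(cv2.boundingRect(c),len(q),r.x.round(1),np.abs(r.fun).max().round(1))
t=C['s']['tool_pos'][2]+.012
m=((h<14)&(H[...,1]>110)).astype(np.uint8);m[:,:200]=0;m[:,300:]=0;m=cv2.morphologyEx(m,3,np.ones((9,9)))
uv=np.argwhere(m)[:,::-1];Z=bydepth(C,uv);uv=uv[abs(Z[:,2]-t)<.005]
Q=onplane(C,cv2.convexHull(uv.astype(np.int32)).reshape(-1,2),t)[:,:2]*1000
print('insert',cv2.minEnclosingCircle(Q.astype(np.float32)))
E
```

```text
[[155, 147, 135], [154, 148, 136], [159, 151, 140], [85, 81, 77], [101, 96, 90], [100, 93, 87], [99, 94, 87], [103, 98, 91], [98, 93, 88], [103, 98, 89], [104, 98, 91], [101, 94, 88], [99, 93, 88], [103, 96, 89], [114, 111, 108], [165, 167, 170], [160, 163, 166], [161, 162, 164], [163, 168, 172], [155, 149, 135], [156, 147, 135], [157, 149, 135], [154, 144, 132]]
9.40625
(204, 157, 95, 48) 11 [619.8 183.5  43.5] 6.9
insert ((615.6029663085938, 184.1002960205078), 21.870845794677734)
```

Request:
servo_tool --deltas '[[[0,0.003,0,-0.02,0],[0,0,0,-0.02,0],[0,0,0,-0.02,0],[0,0,0,-0.015,0],[0,0,0,-0.007,0],[0,0,0,-0.003,0],[0,0,0,-0.002,0],[0,0,0,0,0]]]'

```text
time: 10.85
tool_pos: [0.6213, 0.1851, 0.0582]
tool_rot: [0.001, 0.095, 0.995, 0.0]
contact_force: [0.5, -0.5, -1.5]
gripper_width: 0.448
grasp_force: 61.2
```

Request:
servo_tool --deltas '[[[0,0,0,-0.001,0],[0,0,0,-0.001,0],[0,0,0,0,0],[0,0,0,0,0],[0,0,0,0,0],[0,0,0,0,0],[0,0,0,0,0],[0,0,0,0,0]]]'

```text
time: 11.65
tool_pos: [0.6207, 0.1851, 0.0553]
tool_rot: [-0.0, 0.095, 0.995, 0.0]
contact_force: [0.0, -0.1, -1.8]
gripper_width: 0.452
grasp_force: 61.2
```

Request:
servo_tool --deltas '[[[0,0,0,-0.001,0],[0,0,0,0,0],[0,0,0,-0.0005,0],[0,0,0,0,0],[0,0,0,0,0],[0,0,0,0,0],[0,0,0,0,0],[0,0,0,0,0]]]'

```text
time: 12.45
tool_pos: [0.621, 0.1851, 0.0545]
tool_rot: [0.0, 0.095, 0.995, 0.0]
contact_force: [-3.0, -0.6, 5.6]
gripper_width: 0.446
grasp_force: 61.8
```

Request:
servo_tool --deltas '[[[0,0,0,-0.0005,0],[0,0,0,0,0],[0,0,0,-0.0005,0],[0,0,0,0,0],[0,0,0,0,0],[0,0,0,0,0],[0,0,0,0,0],[0,0,0,0,0]]]'

```text
time: 13.25
tool_pos: [0.6211, 0.1851, 0.0545]
tool_rot: [0.0, 0.095, 0.995, -0.0]
contact_force: [-3.9, -1.0, 9.8]
gripper_width: 0.448
grasp_force: 62.4
```

The force shows it standing on the plate. I take off the preload, release, and back straight up.

Request:
servo_tool --deltas '[[[0,0,0,0.001,0],[0,0,0,0,0],[55,0,0,0,0],[65,0,0,0,0],[80,0,0,0,0],[100,0,0,0,0],[100,0,0,0,0],[100,0,0,0,0]]]'

```text
time: 14.05
tool_pos: [0.6206, 0.1851, 0.0537]
tool_rot: [-0.0, 0.095, 0.995, 0.0]
contact_force: [0.0, -0.3, 0.3]
gripper_width: 0.998
grasp_force: 0.0
```

Request:
servo_tool --deltas '[[[100,0,0,0.01,0],[100,0,0,0.02,0],[100,0,0,0.03,0],[100,0,0,0.03,0],[100,0,0,0.03,0],[100,0,0,0.03,0],[100,0,0,0,0],[100,0,0,0,0]]]'

```text
time: 14.85
tool_pos: [0.6212, 0.1852, 0.2055]
tool_rot: [0.001, 0.095, 0.995, 0.0]
contact_force: [-0.4, 0.1, -0.2]
gripper_width: 1.004
grasp_force: 0.0
```

```bash
python3 - <<'E'
from h import *
C=cam('wrist');s=C['s'];print(s['time'],s['tool_pos'].round(4),s['contact_force'].round(1),s['gripper_width'])
B=cam('scene')
save('f7.png',np.hstack([cv2.resize(C['p'],(400,300)),cv2.resize(B['p'][100:325,130:430],(400,300))]))
H=cv2.cvtColor(C['p'],cv2.COLOR_RGB2HSV);h=H[...,0]
m=cv2.morphologyEx(((h<14)&(H[...,1]>110)).astype(np.uint8),3,np.ones((9,9)))
m[:100]=0; m[:,:200]=0; m[:,310:]=0
uv=np.argwhere(m)[:,::-1];Z=bydepth(C,uv);uv=uv[abs(Z[:,2]-.065)<.005]
print(np.percentile(Z[:,2],[2,98]),cv2.minEnclosingCircle((onplane(C,uv,.065)[:,:2]*1000).astype(np.float32)))
p=C['p'].astype(int);L=cv2.GaussianBlur((p[...,0]-p[...,2]).astype(np.float32),(3,3),0)
k=((L<4)&(p.max(2)>120)).astype(np.uint8); k=cv2.morphologyEx(k,cv2.MORPH_OPEN,np.ones((3,3)))
n,l,st,ce=cv2.connectedComponentsWithStats(k)
for i in range(1,n):
    if st[i,4]>400:
        q=cv2.convexHull(np.argwhere(l==i)[:,::-1].astype(np.int32)).reshape(-1,2); P=onplane(C,q,.015)[:,:2]*1000
        print(st[i],cv2.minEnclosingCircle(P.astype(np.float32)))
E
```

```text
14.85 [0.6212 0.1852 0.2055] [-0.4  0.1 -0.2] 1.0035344152182226
[0.0320017  0.06843828] ((715.363525390625, 196.0386505126953), 115.88749694824219)
[ 243  135   46   61 1103] ((619.9473876953125, 194.21701049804688), 35.98536682128906)
[211 142  27  57 870] ((618.3155517578125, 161.405029296875), 32.37105178833008)
```

View pics/f7.png

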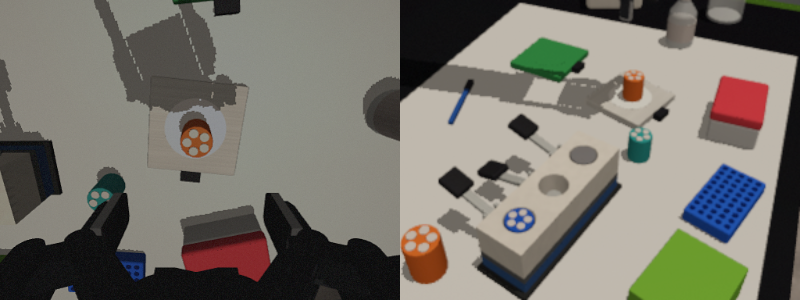

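The insert stands upright in the middle of the spot (wrist view 195,130). Blue is still in its well, the middle well is empty, and the gripper is clear.

```bash
python3 -c "
from plant import manip
print(manip.job_done())"
```

```text
the job is handed in; nothing more can be done
None
```

The job is handed in at about 15 s of the 54 s allowed. The orange insert was ejected, lifted out and set upright in the middle of the white spot, with the blue one left in its well; the centring on the spot was confirmed by eye only, because the final measurement failed.

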